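Half-turn the spice mill's bayonet lid and hold it

ROBOT

A 6-joint arm with a two-finger parallel gripper is mounted at the origin on the work surface. World frame = base frame: x ahead of the robot, y to its left, z up, the work surface at z = 0. Lengths are in m, angles in rad, forces in N, time in s.
With the tool pointing down it reaches from about 0.15 to 0.775 m from the base axis. Payload 6.1 kg.
Tool frame: the origin (TCP) lies at the very end of the fingers, on their centre line; the grasp point (between the pads) lies env.pinch_z behind it (env.pinch_z is the distance from the TCP to the grasp point, in m); z points along the fingers, y is the line along which they close (so a half turn about z gives the same grasp; the last joint's range is limited). The gripper opens to 85 mm and grips with 20 to 120 N. Pads are 22 mm wide; open, the fingers measure 114 mm over their backs; the gripper's body (76 mm by 85 mm) begins 54 mm behind the grasp point. The pads swing forward as they close: fully open they stand 13 mm farther back than shut.
Start: joints at [-1.243, 0.126, -0.04, 1.405, 0, 1.571], TCP at [0.169, -0.497, 0.231] pointing down, gripper open.
Joint ranges: [-2.72, 2.72], [-0.95, 1.95], [-1.27, 1.35], [-1.78, 2.02], [-1.46, 1.47], [-3.14, 3.14]. Speed limits (rad/s): [2.39, 2.39, 3.01, 3.14, 3.14, 3.14].

INTERFACE

Orientations are given as a rotation vector (axis times angle).
In Python, from plant import env gives the robot as it stands.
- The arm moves only by the tool drive_tool, never from a script. Its argument "steps" is text: rows parted by semicolons, each of 5 numbers parted by spaces: the shift along the tool's x, y, z in m, then the turn about the tool's z in rad, then the gripper's target within -1 to 1 (fully open at 1, half-way at 0, shut at -1). A call has 1 to 5 rows; each row shifts and turns the commanded pose from where the row before left it, along the tool's axes as they then stand; what a row does not reach is not made up. A row lasts 1/12 s, in which the tool goes at most 41.7 mm and 7.16 degrees, less where a joint would pass 70% of its speed; a pose out of reach is approached as far as the arm can. A call with a gripper value outside its range is refused whole. The fingers move at their own pace and stop on an object; the grip force is fixed at half the most. Time passes only in rows, so rows that do not move let the fingers close. It gives the time, the measured TCP pose, the force, the opening and the grip force at its end, in the units of the state.
- env.read_state(): the state, without advancing time (a new reading comes with each control period).
- env.get_image(name): name is "side" or "top"; returns the picture (384x512x3 uint8, red, green, blue); there is no depth.
- env.get_calibration(name): a dict with "vertical_fov" (degrees; the focal length in pixels is half the picture's height over the tangent of half this angle, whatever the lens; pixels are square), "cx", "cy" (the principal point, pixels), "dist" ([k1, k2, p1, p2, k3] as OpenCV has them; the pictures are not rectified), "rvec" (rotation vector, rad) and "tvec" (3), from world to camera coordinates, as OpenCV has them. Camera axes: x right, y down, z forward; pixel columns grow to the right and rows downward; lengths in m; the calibration is good to about 2 mm. A picture is of the moment at which its call begins. get_calibration takes no time and is no camera call.
- env.close_job(): hands the job in; it is judged then, once.
The state is a dict: "time": time; "q": joint angles; "qd": joint speeds; "tau": joint torques, N m; "ee_pos": TCP position; "orientation": TCP orientation; "contact_force": force on the tool from outside, world axes, zero at the start; "wrist_torque": the same for the moment, N m; "gripper_width": finger opening in m; "finger_force": force on a finger pad.
Only numpy, scipy, OpenCV 4.12 (cv2) and the standard library are available. Lean on these libraries where they do the work, as an engineer would, in place of code of your own. Each camera call takes 0.05 s, during which the arm holds its last target. There are 200 camera calls.

TASK

Pull the spice mill's cup carriage by its fin out from under the motor head until it meets its stop. Then drop the bayonet lid fully into the cup's mouth and turn it clockwise, seen from above, until its grip bar points at the two round pips half-way to the lock, never so far that the lock clicks. Finish while still gripping the lid and holding it there against its return spring; leave everything else on the counter where it stands.

Things in the scene. Friction and masses are not known exactly. Their poses are not given: they have to be found in the camera images.
- carriage (a joint): how far the cup carriage is pulled out from under the motor head, in m: 0 fully in, 0.120 at the outer stop (starts between 0 and 0.035). It slides level, along the -x direction of mouth, with about 4 N of friction, and stays where it is left
- fin (a point): middle of the top edge of the carriage's upright black fin: 34 mm long along the slide, 12 mm thick across it, top 72 mm above the counter, standing on a tongue 45 mm wide whose top is at 32 mm. It moves with the carriage, 108 mm ahead of the cup's axis. Axes as mouth: pinch it across its y; pull towards -x
- mouth (a point): centre of the steel cup's mouth on the carriage, level with the rim's flat top, 105 mm above the counter. z up; carriage slides out along -x. Rim 92 mm across, 5 mm thick; hole 47 mm across; two entry slots for the lugs along +y and -y, 18 mm wide, reaching 32 mm from the axis, each beside a flat rib on the rim. The lid goes in with its bar along this y, then turns only clockwise under the rim
- pip (a point): top of one of the two round pips (7 mm across, 8 mm high) on the cup's rim, 42 mm from its axis, 45 degrees clockwise of a slot: half-way to the lock; the other pip is opposite. A spring (0.04 N m at the slots, 0.08 N m here) turns the lid back if let go. Sprung lock pins are felt from about 67 degrees and click at about 78; hard end at about 92
- head (a point): centre of the underside of the drive boss below the white motor head, 165 mm above the counter, fixed, on the cup's axis when the carriage is at 0. The head is 84 mm across from 175 mm height up; it and the column behind it (on the +x side, axes as mouth) reach 280 mm height. The mill's position on the counter changes from start to start
- lid: black and steel bayonet lid, 0.1 to 0.2 kg, standing on its plug. Origin: centre of the plug's underside; z up; x along both the grip bar and the two lugs (half a turn makes no difference). Plug 40 mm across, 16 mm high, foot tapered to 32 mm; lugs 8 mm wide reach 28 mm from the axis, 3 to 8 mm above the origin. Fully in, the flange lies on the cup's rim: origin 16 mm below mouth
- bar (a point): middle of the top of the lid's grip bar, on the lid's axis, 52 mm above its underside. The bar is 62 mm long along the lid's x, 14 mm thick, and rises 30 mm from the flange, which is 72 mm across and spans 16 to 22 mm above the lid's underside. Axes as lid
- bowl: stainless bowl, 170 mm across, 70 mm high, a bystander; origin under its centre
- baking_cup: grey silicone baking cup, 70 mm across, 40 mm high, a bystander; origin under its centre
- cruet: glass cruet with a screw top, 64 mm across, 190 mm high, a bystander; origin under its centre
- scoop: olive-wood scoop, about 185 mm long and 16 mm high, lying flat along its x, a bystander; origin under its middle
- mixer: cream hand mixer, body 170 by 80 mm, 136 mm high, beaters reaching 200 mm along its +x, a bystander; origin under its body
- mug: white mug, 80 mm across, 90 mm high, a bystander; origin under its centre
- salt_jar: glass jar with wooden lid, 70 mm across, 100 mm high, a bystander; origin under its centre

How it is judged:
On the way, in this order (a step that is already met when the one before it is completed fails the run):
1. the carriage is pulled out to its stop (value of joint carriage above 0.112 m), for 0.2 s.
2. the lid is fully down in the cup's mouth, lugs in the slots (z of lid in the frame of mouth below -0.012 m and horizontal distance between lid and mouth below 0.005 m and angle between the x axis of lid and the y axis of mouth, either way round below 0.35 rad), for 0.1 s.
At the end, for the whole second after the job is handed in: The carriage is within 8 mm of its stop; the lid is in the cup (origin more than 12 mm below the rim, within 5 mm of its axis, tilted less than 0.1 rad), turned 33 to 57 degrees from the slots, still (under 0.2 rad/s), and the fingers still grip it with more than 3 N (z of lid in the frame of mouth below -0.012 m and horizontal distance between lid and mouth below 0.005 m and value of joint carriage above 0.112 m and angle between the x axis of lid and the y axis of mouth, either way round between 0.57 and 1 rad and angle between lid's own z axis and vertical below 0.1 rad and contact force between the fingers and lid above 3 N and angular speed of lid below 0.2 rad/s); the arm keeps its last pose, push and grip.
It fails at once if the seated lid is turned into the lock (past 72 degrees) (z of lid in the frame of mouth below -0.012 m and horizontal distance between lid and mouth below 0.005 m and angle between the x axis of lid and the y axis of mouth, either way round above 1.25 rad).
It fails at once if another thing on the counter is moved by more than 30 mm (distance of any of bowl, baking_cup, cruet, scoop, mixer, mug, salt_jar from where it was at the start of the episode above 0.03 m).
It also fails if it takes over 64 s, if anything falls off the work surface, if the arm or the gripper's body presses on something with over 40 N, if the wrist force passes 120 N, or if a joint passes its speed limit or range.

## Working session

There is one attempt and no reset: what is moved stays moved. The work goes in short steps, Python scripts to look and compute and a tool call to move; the robot and the scene stay as the last step left them, time stands still between calls to the robot, and variables do not carry over. Pictures are saved under pics/ and viewed, at most 10 in all, crops included, and the job is handed in when it is done.

Besides the shell and the picture viewer there is one more tool, called after ">>>" as name(argument=value, ...), one argument or row to a line, values as JSON. drive_tool: Moves the arm, as the interface text tells. Its arguments: {"type":"object","properties":{"steps":{"type":"string"}},"required":["steps"]}

```bash
mkdir -p pics; ls; cat > h.py <<'E'
import numpy as np, cv2
from plant import env
def cal(n):
    c=env.get_calibration(n); f=192/np.tan(np.radians(c["vertical_fov"]/2))
    K=np.array([[f,0,c["cx"]],[0,f,c["cy"]],[0,0,1]]);R=cv2.Rodrigues(np.array(c["rvec"],float))[0]
    return K,np.array(c["dist"],float),R,np.array(c["tvec"],float)
def ray(n,uv):
    K,d,R,t=cal(n);p=cv2.undistortPoints(np.array(uv,float).reshape(-1,1,2),K,d).reshape(-1,2)
    D=np.c_[p,np.ones(len(p))]@R; return -R.T@t,D
def plane(n,uv,z):
    o,D=ray(n,uv); return o+D*((z-o[2])/D[:,2])[:,None]
def tri(u1,u2,n1="side",n2="top"):
    a,A=ray(n1,[u1]);b,B=ray(n2,[u2]);A=A[0];B=B[0]
    s=np.linalg.lstsq(np.c_[A,-B],b-a,rcond=None)[0]
    P,Q=a+A*s[0],b+B*s[1]; return (P+Q)/2,np.linalg.norm(P-Q)
def proj(n,X):
    K,d,R,t=cal(n);return cv2.projectPoints(np.array(X,float).reshape(-1,3),cv2.Rodrigues(R)[0],t,K,d)[0].reshape(-1,2)
def shot(n,f):
    im=env.get_image(n)[:,:,::-1].copy();cv2.imwrite(f"pics/{f}.png",im);return im
E
python3 - <<'E'
from h import *
for n in("side","top"):
    im=shot(n,n+"0");cv2.imwrite(f"pics/{n}0b.png",cv2.resize(im,(800,600),interpolation=cv2.INTER_CUBIC));K,d,R,t=cal(n);print(n,K[0,0],-R.T@t,d,R[2])
print(env.pinch_z,env.read_state())
E
```

```text
pics
side 361.46677936538185 [0.45724826 0.70602962 0.92036948] [-0.08585001  0.          0.          0.          0.        ] [ 0.0721086  -0.60803003 -0.79063255]
top 428.85543341297233 [0.2181282  0.08486549 1.65850589] [-0.04401165  0.          0.          0.          0.        ] [ 0.20209577 -0.01093533 -0.97930471]
0.0187 {'time': 0.1, 'q': array([-1.24299358e+00,  1.26309371e-01, -4.05179152e-02,  1.40542100e+00,
       -1.87782863e-05,  1.57082270e+00]), 'qd': array([-0.00184383, -0.00321737,  0.00354761, -0.00201837, -0.00054161,
       -0.0012138 ]), 'tau': array([-9.52447881e-04, -4.36904633e+01,  3.53607345e+01,  1.36826196e-02,
       -1.60448337e-05,  2.01979890e-05]), 'ee_pos': array([ 0.16890197, -0.49668306,  0.23060677]), 'orientation': array([-3.09808615e+00, -5.12334959e-01,  4.01091608e-04]), 'contact_force': array([-0.33312272,  0.44297682, -0.31093245]), 'wrist_torque': array([ 0.00563104, -0.01559599, -0.03422297]), 'finger_force': 0.0, 'gripper_width': 0.08530947196403087}
```

View pics/side0b.png

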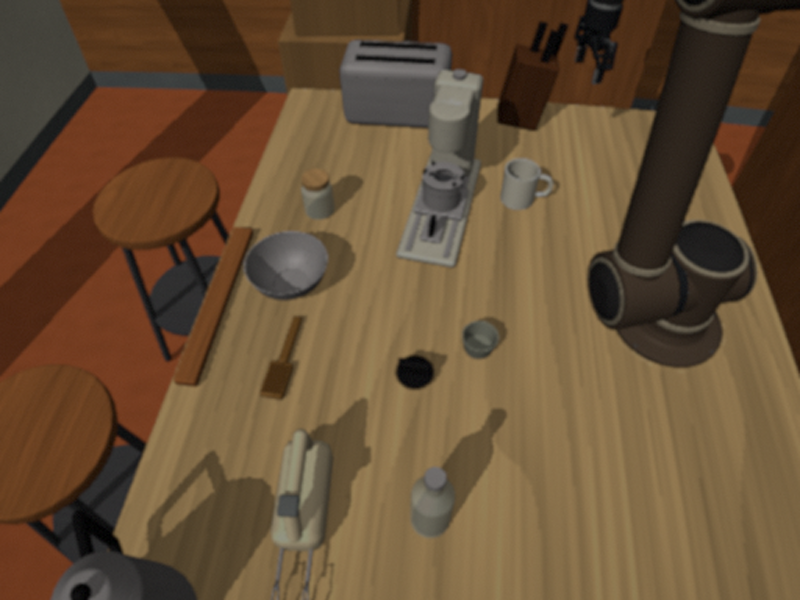

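View pics/top0b.png

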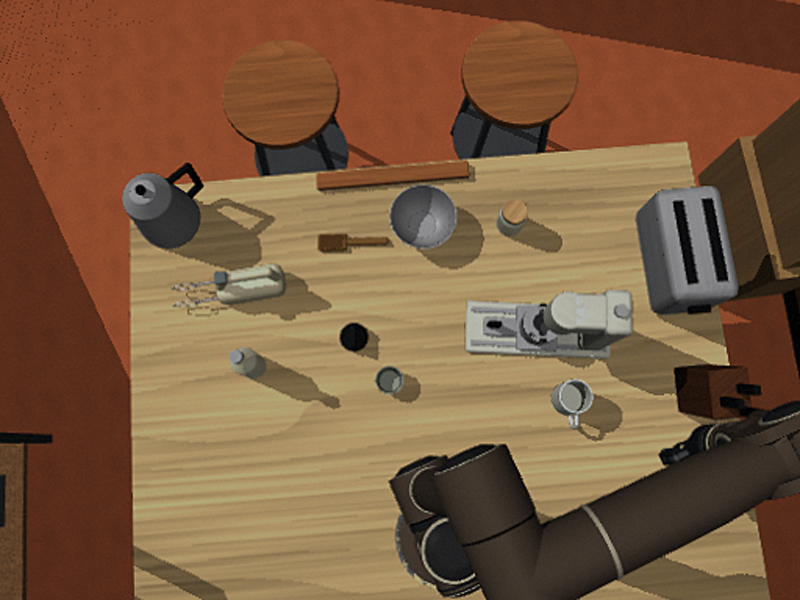

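Side view (800x600): fin ≈ (432,226), cup rim ≈ (441,172), lid ≈ (415,371). Top view: fin ≈ (493,324), cup ≈ (537,323), lid ≈ (354,337). Now I'll look closer.

```bash
python3 - <<'E'
from h import *
s=cv2.imread("pics/side0.png");t=cv2.imread("pics/top0.png")
def c(im,x,y,w,h,k): return cv2.resize(im[y:y+h,x:x+w],None,fx=k,fy=k,interpolation=cv2.INTER_CUBIC)
g=lambda a:np.clip(255*(a/255.)**0.6,0,255).astype(np.uint8)
a=c(s,245,90,80,80,5);b=c(t,295,170,80,80,5)
d=c(s,245,215,40,40,5);e=c(t,205,195,40,40,5)
o=np.vstack([np.hstack([a,b]),np.hstack([d,e,d*0,e*0])]);cv2.imwrite("pics/c1.png",g(o))
E
```

```text
(no output)
```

View pics/c1.png

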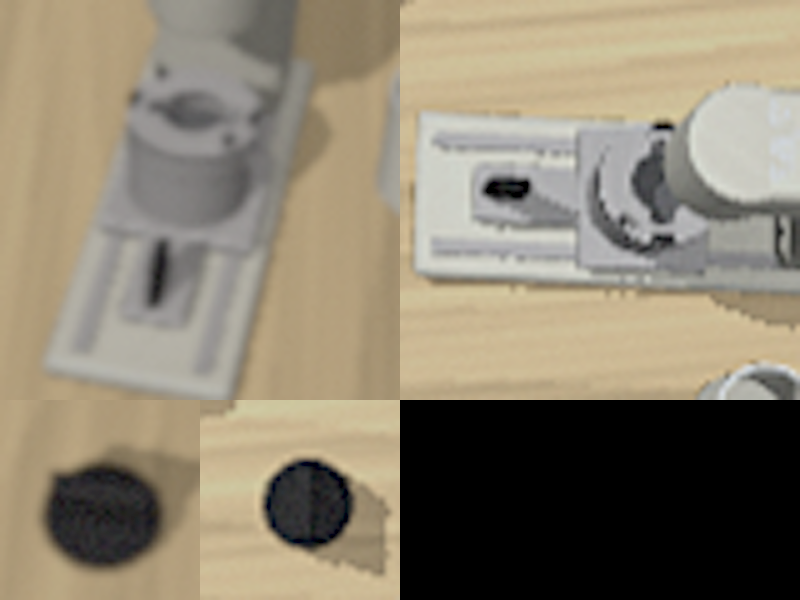

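The crop shows the fin (side crop ~(160,270), top ~(507,187)), rim with slot ends and pips, base plate corners, and the lid (side ~(102,512), top ~(308,503)), with its bar near-vertical in the top view.

```bash
python3 - <<'E'
from h import *
s=cv2.imread("pics/side0.png");t=cv2.imread("pics/top0.png")
def blob(im,x,y,w,h,th):
    m=(im[y:y+h,x:x+w].max(2)<th).astype(np.uint8);n,l,st,c=cv2.connectedComponentsWithStats(m)
    i=1+np.argmax(st[1:,4]);p=np.argwhere(l==i)[:,::-1]+[x,y];r=cv2.minAreaRect(p.astype(np.float32));return c[i]+[x,y],st[i],r,p
fs=blob(s,268,132,18,24,60);ft=blob(t,308,200,18,14,60)
print("fin",fs[:3],ft[:3]); print(plane("top",[ft[0]],.072))
top=fs[3][fs[3][:,1]<=fs[3][:,1].min()+0].mean(0); bot=fs[3][fs[3][:,1]>=fs[3][:,1].max()].mean(0);print(top,bot,plane("side",[top,bot],.072))
L=blob(s,245,215,40,40,50);M=blob(t,205,195,40,40,60);print("lid",L[:3],M[:3]);
print("lid z.03 top",plane("top",[M[0]],.022),"tri cent",tri(L[0],M[0]))
T=lambda u:[295+u[0]/5-.4,170+u[1]/5-.4]
S=lambda u:[245+u[0]/5-.4,90+u[1]/5-.4]
print("corners top",plane("top",[T((418,112)),T((418,275)),T((800,292)),T((577,127)),T((577,266))],.012))
print("corners side",plane("side",[S((45,370)),S((232,398)),S((310,65))],.012))
# rim pips/slots
print("slots top z.105",plane("top",[T((662,126)),T((662,242))],.105))
print("rim left",plane("top",[T((592,192))],.1))
print("hole side",plane("side",[S((197,110)),S((134,97)),S((262,117)),S((162,72)),S((228,138))],.105))
E
```

```text
fin (array([276.49056604, 144.18867925]), array([ 6,  6,  6, 13, 53], dtype=int32), ((276.8108215332031, 144.1351318359375), (4.6031718254089355, 12.494322776794434), 9.462322235107422)) (array([316.02857143, 207.34285714]), array([ 4,  5,  9,  5, 35], dtype=int32), ((316.0, 207.0), (4.0, 8.0), 90.0))
[[ 0.48519719 -0.1585109   0.072     ]]
[277. 138.] [275. 150.] [[ 0.48851739 -0.1690915   0.072     ]
 [ 0.49093061 -0.11304012  0.072     ]]
lid (array([265.28647215, 237.50928382]), array([  9,  13,  24,  20, 377], dtype=int32), ((265.5, 237.5), (23.0, 19.0), 0.0)) (array([226.35483871, 215.44758065]), array([ 13,  12,  18,  18, 248], dtype=int32), ((226.50001525878906, 215.50001525878906), (16.970561981201172, 16.970561981201172), 45.0))
lid z.03 top [[0.49300226 0.18255546 0.022     ]] tri cent (array([0.49390811, 0.18279448, 0.01752077]), np.float64(0.00030857534415043396))
corners top [[ 0.53422003 -0.41902639  0.012     ]
 [ 0.40607036 -0.40020228  0.012     ]
 [ 0.36552088 -0.69635196  0.012     ]
 [ 0.51098331 -0.54273909  0.012     ]
 [ 0.40173909 -0.52503037  0.012     ]]
corners side [[ 0.56008648 -0.10038022  0.012     ]
 [ 0.43367901 -0.08852043  0.012     ]
 [ 0.38935227 -0.44151163  0.012     ]]
slots top z.105 [[ 0.48948008 -0.57100516  0.105     ]
 [ 0.40323201 -0.55629818  0.105     ]]
rim left [[ 0.44562816 -0.51244493  0.1       ]]
hole side [[ 0.47274214 -0.26687326  0.105     ]
 [ 0.51696761 -0.27608355  0.105     ]
 [ 0.42797208 -0.26428661  0.105     ]
 [ 0.49963227 -0.30511968  0.105     ]
 [ 0.4501028  -0.24009252  0.105     ]]
```

```bash
python3 - <<'E'
from h import *
T=lambda u:[295+(u[0]-400)/5-.4,170+u[1]/5-.4]
S=lambda u:[245+u[0]/5-.4,90+u[1]/5-.4]
P=plane("top",[T((418,112)),T((418,275)),T((800,292)),T((577,127)),T((577,266))],.012);print("corners top",P)
print("axis angles",[np.degrees(np.arctan2(*(a-b)[1::-1])) for a,b in((P[0],P[1]),(P[1],P[2]),(P[3],P[4]))])
print("slots top z.105",plane("top",[T((662,126)),T((662,242)),T((592,192))],.105))
print(plane("top",[T((630,225)),T((660,180))],.105))
print("fin tri",tri(S((160,255)),T((507,187))),"lid bar top",plane("top",[[205+(308-200)/5-.4,195+(460-400)/5],[205+(322-200)/5-.4,195+(545-400)/5]],.052))
print("head tri?",env.get_calibration("top")["rvec"])
E
```

```text
corners top [[ 0.56243239 -0.10507287  0.012     ]
 [ 0.43408771 -0.09109154  0.012     ]
 [ 0.39419938 -0.38434316  0.012     ]
 [ 0.5392677  -0.22812747  0.012     ]
 [ 0.42999185 -0.21458361  0.012     ]]
axis angles [np.float64(-6.217047688105976), np.float64(82.2541166721409), np.float64(-7.065318424506989)]
slots top z.105 [[ 0.5162293  -0.27338085  0.105     ]
 [ 0.43001373 -0.26199087  0.105     ]
 [ 0.47158661 -0.2154309   0.105     ]]
[[ 0.44465246 -0.24019475  0.105     ]
 [ 0.47599274 -0.26656457  0.105     ]]
fin tri (array([ 0.48802786, -0.15917122,  0.06919665]), np.float64(0.0020857544863776925)) lid bar top [[0.52050131 0.17891029 0.052     ]
 [0.45444546 0.17325674 0.052     ]]
head tri? [ 2.0188016  -2.20697626  0.21832176]
```

```bash
cat >> h.py <<'E'
def psi():
    R=cv2.Rodrigues(np.array(env.read_state()["orientation"]))[0];return np.arctan2(R[1,0],R[0,0]),R
def plan(p,ang,n,g,start=None):
    s=env.read_state();p0,a0=(np.array(s["ee_pos"]),psi()[0]) if start is None else start
    p=np.array(p,float);a1=np.radians(ang);da=(a1-a0+np.pi)%(2*np.pi)-np.pi
    out=[];a=a0;q=p0.copy()
    for i in range(n):
        w=p0+(p-p0)*(i+1)/n-q
        sh=[w[0]*np.cos(a)+w[1]*np.sin(a),w[0]*np.sin(a)-w[1]*np.cos(a),-w[2]]
        out.append("%.4f %.4f %.4f %.4f %g"%(*sh,-da/n,g));q+=w;a+=da/n
    for i in range(0,n,5):print("; ".join(out[i:i+5]))
    return p,a1
E
python3 - <<'E'
from h import *
print(np.degrees(psi()[0]))
e=plan((.24,-.16,.24),83,12,1);e=plan((.486,-.16,.20),83,8,1,e)
E
```

```text
18.780203979344023
0.0146 -0.0247 -0.0008 -0.0934 1; 0.0169 -0.0232 -0.0008 -0.0934 1; 0.0190 -0.0215 -0.0008 -0.0934 1; 0.0209 -0.0196 -0.0008 -0.0934 1; 0.0226 -0.0176 -0.0008 -0.0934 1
0.0242 -0.0154 -0.0008 -0.0934 1; 0.0255 -0.0131 -0.0008 -0.0934 1; 0.0266 -0.0107 -0.0008 -0.0934 1; 0.0275 -0.0081 -0.0008 -0.0934 1; 0.0281 -0.0055 -0.0008 -0.0934 1
0.0285 -0.0029 -0.0008 -0.0934 1; 0.0287 -0.0002 -0.0008 -0.0934 1
0.0037 0.0305 0.0050 -0.0000 1; 0.0037 0.0305 0.0050 -0.0000 1; 0.0037 0.0305 0.0050 -0.0000 1; 0.0037 0.0305 0.0050 -0.0000 1; 0.0037 0.0305 0.0050 -0.0000 1
0.0037 0.0305 0.0050 -0.0000 1; 0.0037 0.0305 0.0050 -0.0000 1; 0.0037 0.0305 0.0050 -0.0000 1
```

>>> drive_tool(
  steps="0.015 -0.025 -0.001 -0.093 1; 0.017 -0.023 -0.001 -0.093 1; 0.019 -0.022 -0.001 -0.093 1; 0.021 -0.020 -0.001 -0.093 1; 0.023 -0.018 -0.001 -0.093 1",
)

```text
time: 0.52
ee_pos: [0.1987, -0.3536, 0.2358]
orientation: [-2.895, -1.218, 0.0]
contact_force: [-0.4, -0.5, -0.1]
gripper_width: 0.0856
finger_force: 0.0
```

>>> drive_tool(
  steps="0.024 -0.015 -0.001 -0.093 1; 0.026 -0.013 -0.001 -0.093 1; 0.027 -0.011 -0.001 -0.093 1; 0.028 -0.008 -0.001 -0.093 1; 0.028 -0.005 -0.001 -0.093 1",
)

```text
time: 0.93
ee_pos: [0.2299, -0.213, 0.2411]
orientation: [-2.537, -1.853, -0.0]
contact_force: [0.5, -1.3, 0.2]
gripper_width: 0.0854
finger_force: 0.0
```

>>> drive_tool(
  steps="0.029 -0.003 -0.001 -0.093 1; 0.029 0 -0.001 -0.093 1; 0 0 0 0 1",
)

```text
time: 1.18
ee_pos: [0.2428, -0.154, 0.2435]
orientation: [-2.348, -2.087, -0.002]
contact_force: [-0.7, 0.1, -0.3]
gripper_width: 0.0856
finger_force: 0.0
```

>>> drive_tool(
  steps="-0.002 0.031 0.005 0 1; 0.003 0.031 0.005 0 1; 0.003 0.031 0.005 0 1; 0.003 0.031 0.005 0 1; 0.003 0.031 0.005 0 1",
)

```text
time: 1.6
ee_pos: [0.399, -0.1676, 0.2177]
orientation: [-2.359, -2.075, 0.001]
contact_force: [0.3, -0.6, 0.1]
gripper_width: 0.0854
finger_force: 0.0
```

>>> drive_tool(
  steps="0.003 0.031 0.005 0 1; 0.003 0.031 0.005 0 1; 0.004 0.025 0.01 0 1; 0 0 0 0 1",
)

```text
time: 1.93
ee_pos: [0.4882, -0.1688, 0.1949]
orientation: [-2.356, -2.075, 0.002]
contact_force: [-0.8, -0.5, -0.2]
gripper_width: 0.0851
finger_force: 0.0
```

```bash
python3 - <<'E'
from h import *
s=shot("side","s1");t=shot("top","t1");
p=np.array(env.read_state()["ee_pos"]);print(p,np.degrees(psi()[0]),proj("side",p),proj("top",p))
c=lambda im,x,y:cv2.resize(im[y:y+96,x:x+80],None,fx=5,fy=5,interpolation=cv2.INTER_CUBIC)
cv2.imwrite("pics/c2.png",np.hstack([c(s,240,80),c(t,280,165)]))
E
```

```text
[ 0.48493069 -0.16863526  0.19684909] 82.71622087579725 [[279.69292251 108.88837648]] [[323.69758191 200.74322513]]
```

View pics/c2.png

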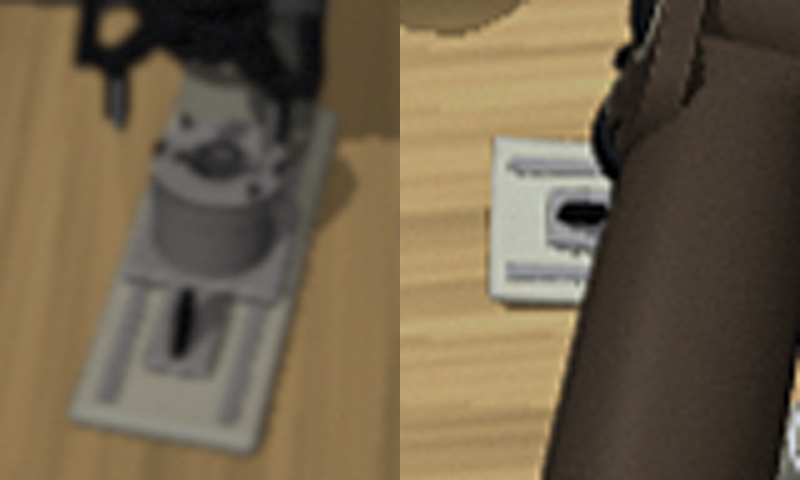

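The crop shows the open gripper above the cup/fin, with the fin at (183,322) in the side crop, centred below the tool. I'll descend, close and pull.

>>> drive_tool(
  steps="0.006 0 0.03 0 1; 0.006 0 0.032 0 1; 0 0 0.032 0 1; 0 0 0.03 0 1; 0 0 0.02 0 1",
)

```text
time: 2.45
ee_pos: [0.4842, -0.1565, 0.0523]
orientation: [-2.358, -2.074, 0.002]
contact_force: [0.4, -0.3, 0.1]
gripper_width: 0.0855
finger_force: 0.0
```

>>> drive_tool(
  steps="0 0 0.01 0 1; 0 0 0 0 1",
)

```text
time: 2.62
ee_pos: [0.4844, -0.1565, 0.0428]
orientation: [-2.357, -2.073, 0.003]
contact_force: [-0.2, -0.6, -0.3]
gripper_width: 0.0855
finger_force: 0.0
```

>>> drive_tool(
  steps="0 0 0 0 -1; 0 0 0 0 -1; 0 0 0 0 -1; 0 0 0 0 -1; 0 0 0 0 -1",
)

```text
time: 3.03
ee_pos: [0.4873, -0.1568, 0.0453]
orientation: [2.357, 2.075, 0.001]
contact_force: [-0.2, -0.3, 0.2]
gripper_width: 0.0255
finger_force: 0.0
```

>>> drive_tool(
  steps="0 0 0 0 -1; 0 0 0 0 -1; 0 0 0 0 -1",
)

```text
time: 3.28
ee_pos: [0.4907, -0.1572, 0.0457]
orientation: [2.354, 2.072, 0.008]
contact_force: [11.4, 0.1, -3.8]
gripper_width: 0.0109
finger_force: 61.3
```

>>> drive_tool(
  steps="0.005 0.004 0 0 -1; 0.015 0.001 0 0 -1; 0.02 0 0 0 -1; 0.02 0 0 0 -1; 0.015 0 0 0 -1",
)

```text
time: 3.7
ee_pos: [0.501, -0.0829, 0.0456]
orientation: [2.358, 2.073, -0.002]
contact_force: [-2.9, -4.8, 8.9]
gripper_width: 0.0109
finger_force: 62.9
```

>>> drive_tool(
  steps="0.01 0 0 0 -1; 0 0 0 0 -1",
)

```text
time: 3.87
ee_pos: [0.5026, -0.0712, 0.0456]
orientation: [-2.357, -2.077, -0.002]
contact_force: [-3.2, 4.4, 8.8]
gripper_width: 0.0109
finger_force: 63.3
```

>>> drive_tool(
  steps="0.006 0 0 0 -1; 0.006 0 0 0 -1; 0.004 0 0 0 -1",
)

```text
time: 4.12
ee_pos: [0.5036, -0.0642, 0.0456]
orientation: [2.352, 2.062, -0.022]
contact_force: [-9.0, -44.5, 8.0]
gripper_width: 0.0108
finger_force: 62.6
```

>>> drive_tool(
  steps="0.004 0 0 0 -1; 0.004 0 0 0 -1; 0 0 0 0 -1",
)

```text
time: 4.37
ee_pos: [0.5038, -0.0627, 0.0454]
orientation: [2.35, 2.051, -0.038]
contact_force: [-9.5, -55.8, 8.2]
gripper_width: 0.0108
finger_force: 61.5
```

>>> drive_tool(
  steps="-0.007 0 0 0 -1; -0.004 0 0 0 -1; 0 0 0 0 -1",
)

```text
time: 4.62
ee_pos: [0.5039, -0.0625, 0.0455]
orientation: [2.358, 2.071, -0.004]
contact_force: [-4.0, -6.8, 8.6]
gripper_width: 0.0108
finger_force: 61.9
```

>>> drive_tool(
  steps="0 0 0 0 1; 0 0 0 0 1; 0 0 0 0 1; 0 0 0 0 1; 0 0 0 0 1",
)

```text
time: 5.03
ee_pos: [0.5041, -0.0596, 0.0442]
orientation: [-2.357, -2.077, -0.0]
contact_force: [0.2, 0.3, 0.5]
gripper_width: 0.071
finger_force: 0.0
```

>>> drive_tool(
  steps="0 0 0 0 1; 0 0 -0.03 0 1; 0 0 -0.04 0 1; 0 0 -0.04 0 1; 0 0 -0.04 0 1",
)

```text
time: 5.45
ee_pos: [0.5035, -0.0597, 0.1958]
orientation: [-2.357, -2.076, 0.001]
contact_force: [1.6, 0.5, -0.2]
gripper_width: 0.0855
finger_force: 0.0
```

```bash
python3 - <<'E'
from h import *
s=env.read_state();print(s["ee_pos"],s["gripper_width"])
e=plan((.34,.05,.22),175,14,1)
E
```

```text
[ 0.50351365 -0.059726    0.19576204] 0.0854592967572306
0.0063 -0.0126 -0.0017 -0.1150 1; 0.0077 -0.0118 -0.0017 -0.1150 1; 0.0090 -0.0108 -0.0017 -0.1150 1; 0.0102 -0.0097 -0.0017 -0.1150 1; 0.0112 -0.0085 -0.0017 -0.1150 1
0.0121 -0.0071 -0.0017 -0.1150 1; 0.0129 -0.0057 -0.0017 -0.1150 1; 0.0134 -0.0042 -0.0017 -0.1150 1; 0.0138 -0.0026 -0.0017 -0.1150 1; 0.0140 -0.0010 -0.0017 -0.1150 1
0.0141 0.0006 -0.0017 -0.1150 1; 0.0139 0.0022 -0.0017 -0.1150 1; 0.0135 0.0038 -0.0017 -0.1150 1; 0.0130 0.0053 -0.0017 -0.1150 1
```

>>> drive_tool(
  steps="0.006 -0.013 -0.002 -0.115 1; 0.008 -0.012 -0.002 -0.115 1; 0.009 -0.011 -0.002 -0.115 1; 0.010 -0.010 -0.002 -0.115 1; 0.011 -0.008 -0.002 -0.115 1",
)

```text
time: 5.87
ee_pos: [0.4445, -0.0206, 0.2044]
orientation: [1.665, 2.664, 0.0]
contact_force: [-0.2, 0.2, 0.2]
gripper_width: 0.0855
finger_force: 0.0
```

>>> drive_tool(
  steps="0.012 -0.007 -0.002 -0.115 1; 0.013 -0.006 -0.002 -0.115 1; 0.013 -0.004 -0.002 -0.115 1; 0.014 -0.003 -0.002 -0.115 1; 0.014 -0.001 -0.002 -0.115 1",
)

```text
time: 6.28
ee_pos: [0.3859, 0.0181, 0.2144]
orientation: [0.841, 3.027, 0.0]
contact_force: [0.1, 1.3, 0.0]
gripper_width: 0.0855
finger_force: 0.0
```

>>> drive_tool(
  steps="0.014 0.001 -0.002 -0.115 1; 0.014 0.002 -0.002 -0.115 1; 0.014 0.004 -0.002 -0.115 1; 0.013 0.005 -0.002 -0.115 1; 0 0 0 0 1",
)

```text
time: 6.7
ee_pos: [0.338, 0.05, 0.2228]
orientation: [0.13, 3.139, 0.001]
contact_force: [0.6, -0.8, 0.0]
gripper_width: 0.0855
finger_force: 0.0
```

```bash
python3 - <<'E'
from h import *
s=shot("side","s2");t=shot("top","t2")
g=lambda a,k:np.clip(255*(a/255.)**k,0,255).astype(np.uint8)
c=lambda im,x,y,w,h,k,gm:g(cv2.resize(im[y:y+h,x:x+w],(w*k,h*k),interpolation=cv2.INTER_CUBIC),gm)
pc=proj("side",[[.49,-.17,.1],[.493,.18,.03]]).round().astype(int);qc=proj("top",[[.49,-.17,.1],[.493,.18,.03]]).round().astype(int)
print(pc,qc)
A=[c(s,*(pc[0]-[25,30]),50,50,8,.7),c(t,*(qc[0]-[25,25]),50,50,8,.7)]
B=[c(s,*(pc[1]-[20,12]),40,25,10,.4),c(t,*(qc[1]-[20,12]),40,25,10,.4)]
print("offs",pc[0]-[25,30],qc[0]-[25,25],pc[1]-[20,12],qc[1]-[20,12])
o=np.vstack([np.hstack(A),np.hstack(B)[:200]]) if 0 else np.vstack([np.hstack(A),cv2.resize(np.hstack(B),(640,200)).repeat(1,0) if 0 else cv2.copyMakeBorder(cv2.resize(np.hstack(B),(640,200)),0,0,0,160,0)])
cv2.imwrite("pics/c3.png",o);print(o.shape)
E
```

```text
[[277 132]
 [266 234]] [[320 204]
 [227 215]]
offs [252 102] [295 179] [246 222] [207 203]
(600, 800, 3)
```

View pics/c3.png

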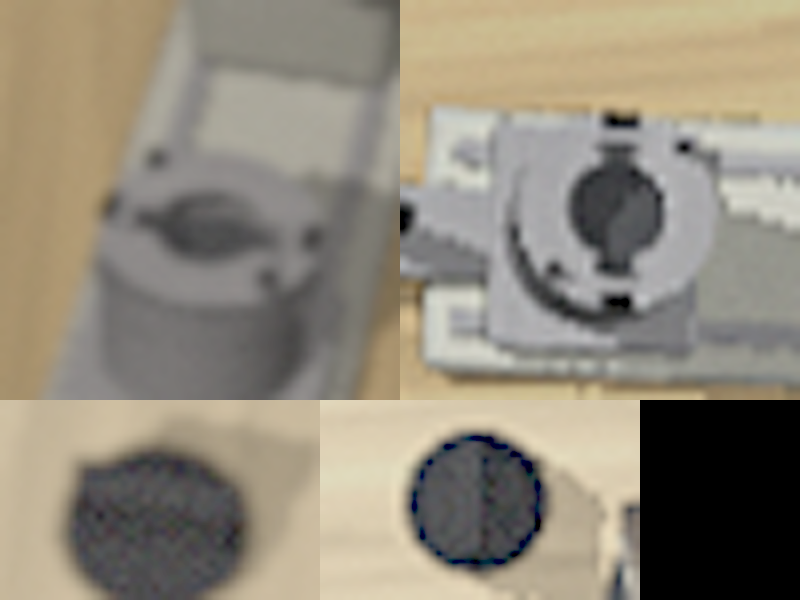

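The crop shows the rim: top-crop hole centre (617,215), ribs (621,120)/(619,300), pips (686,146)/(555,268); side-crop hole (205,228), ribs (108,207)/(312,237), pips (157,158)/(268,278). The lid's bar runs vertically in the top crop (edge x≈482), with its end at (85,465) in the side crop.

```bash
python3 - <<'E'
from h import *
T=lambda u:[295+(u[0]-400)/8-.44,179+u[1]/8-.44]
S=lambda u:[252+u[0]/8-.44,102+u[1]/8-.44]
for n,a,b in(("hole",(205,228),(617,215)),("rib+x",(108,207),(621,120)),("rib-x",(312,237),(619,300)),("pip+",(157,158),(686,146)),("pip-",(268,278),(555,268))):
    print(n,tri(S(a),T(b)),plane("side",[S(a)],.107)[0,:2],plane("top",[T(b)],.107)[0,:2])
TL=lambda u:[207+(u[0]-320)/8-.44,203+(u[1]-400)/8-.44]
SL=lambda u:[246+u[0]/8-.44,222+(u[1]-400)/8-.44]
print("lid top",plane("top",[TL((477,500))],.022),"edge",plane("top",[TL((482,450)),TL((482,560))],.052))
print("bar end side",plane("side",[SL((90,468)),SL((157,525))],.045))
for f,w in(("s2",1),("t2",0)):pass
t=cv2.imread("pics/t2.png");s=cv2.imread("pics/s2.png")
print(t[206:227,218:238].sum(2)//3)
print(s[226:250,254:280].sum(2)//3)
E
```

```text
hole (array([ 0.48761244, -0.17612496,  0.10065464]), np.float64(0.003986041209984765)) [ 0.48931344 -0.16998123] [ 0.48452159 -0.17471828]
rib+x (array([ 0.52990332, -0.18264937,  0.10297396]), np.float64(0.0007061761728790381)) [ 0.52989288 -0.17839537] [ 0.52873977 -0.18190264]
rib-x (array([ 0.44548157, -0.17123971,  0.10511843]), np.float64(0.00011870897663782298)) [ 0.44556605 -0.16923599] [ 0.44514718 -0.17091769]
pip+ (array([ 0.51302309, -0.21015893,  0.10744724]), np.float64(0.0014673718371304631)) [ 0.51233161 -0.21039671] [ 0.51384894 -0.21036657]
pip- (array([ 0.46224985, -0.1433695 ,  0.10715067]), np.float64(0.0005163484306257471)) [ 0.46199992 -0.14343677] [ 0.46253133 -0.14344075]
lid top [[0.49457335 0.1830962  0.022     ]] edge [[0.51331173 0.1771199  0.052     ]
 [0.46065685 0.18109303 0.052     ]]
bar end side [[0.5189731  0.17714476 0.045     ]
 [0.49331638 0.19767482 0.045     ]]
[[141 141 144 147 152 127 108 102  98 101 100 123 147 150 144 139 137 140
  140 139]
 [146 147 156 128 104  63  28  14   3   8  14  56  93 128 150 154 148 146
  147 144]
 [152 160 138 
[... 3518 characters left out ...]
15  11  16
   15  12  19  28  51  73  89 105]
 [100  76  47  24  15  12  16  19  13  14  12  16  16  15  14  14  16  11
   12  18  28  49  73  91 103 111]
 [111 100  75  47  28  12  14  10  13  11  14  10  16  14  13  14  12  16
   22  34  52  74  93 106 111 115]
 [118 114 100  77  54  30  19  15  14  12  14  13  12  12  14  13  17  27
   45  64  80  93 105 110 114 114]
 [118 120 117 104  84  62  44  33  28  19  18  14  16  20  22  29  40  54
   74  90  98 104 107 113 114 115]
 [118 120 122 119 109  93  78  64  55  44  42  41  43  44  50  63  73  84
   96 103 105 106 108 112 115 115]
 [118 121 123 123 120 112 104  96  87  82  78  79  78  79  82  90  99 103
  107 107 105 106 108 112 114 114]]
```

```bash
python3 - <<'E'
from h import *
a=plane("top",[[226.5,208],[226.5,221]],.052);b=plane("side",[[258,233.7],[274,236.5]],.052)
for p in(a,b):print(p,np.degrees(np.arctan2(*(p[0]-p[1])[1::-1])))
print(env.read_state()["ee_pos"],np.degrees(psi()[0]))
plan((.495,.181,.13),176,8,1)
E
```

```text
[[0.51654021 0.17806122 0.052     ]
 [0.46670147 0.18181386 0.052     ]] -4.305994845535741
[[0.51392174 0.19274512 0.052     ]
 [0.46901378 0.19703479 0.052     ]] -5.456421525768018
[0.33969748 0.04936812 0.22247784] 174.8748292413482
-0.0179 0.0181 0.0116 -0.0025 1; -0.0179 0.0181 0.0116 -0.0025 1; -0.0180 0.0180 0.0116 -0.0025 1; -0.0180 0.0180 0.0116 -0.0025 1; -0.0180 0.0179 0.0116 -0.0025 1
-0.0181 0.0179 0.0116 -0.0025 1; -0.0181 0.0179 0.0116 -0.0025 1; -0.0182 0.0178 0.0116 -0.0025 1
```

>>> drive_tool(
  steps="-0.018 0.018 0.011 0 1; -0.018 0.018 0.011 0 1; -0.018 0.018 0.011 0 1; -0.018 0.018 0.011 0 1; -0.018 0.018 0.011 0 1",
)

```text
time: 7.22
ee_pos: [0.4387, 0.1314, 0.1663]
orientation: [0.143, 3.138, -0.0]
contact_force: [0.7, 0.4, 1.2]
gripper_width: 0.0857
finger_force: 0.0
```

>>> drive_tool(
  steps="-0.018 0.018 0.011 0 1; -0.018 0.018 0.011 0 1; -0.018 0.021 0.011 0 1; 0 0 0 0 1",
)

```text
time: 7.55
ee_pos: [0.4986, 0.1849, 0.1307]
orientation: [-0.14, -3.136, 0.001]
contact_force: [0.3, 0.8, -0.3]
gripper_width: 0.0856
finger_force: 0.0
```

```bash
python3 - <<'E'
from h import *
print(env.read_state()["ee_pos"],np.degrees(psi()[0]))
plan((.494,.186,.027),175.2,5,1)
E
```

```text
[0.49856632 0.1848792  0.13065399] 174.87797026060636
0.0009 0.0001 0.0207 -0.0011 1; 0.0009 0.0001 0.0207 -0.0011 1; 0.0009 0.0001 0.0207 -0.0011 1; 0.0009 0.0001 0.0207 -0.0011 1; 0.0009 0.0001 0.0207 -0.0011 1
```

>>> drive_tool(
  steps="0.001 0 0.021 0 1; 0.001 0 0.021 0 1; 0.001 0 0.021 0 1; 0.001 0 0.021 0 1; 0.0005 0 0.018 0 1",
)

```text
time: 7.97
ee_pos: [0.4912, 0.1826, 0.0306]
orientation: [-0.143, -3.137, 0.001]
contact_force: [0.6, -0.8, -0.4]
gripper_width: 0.0854
finger_force: 0.0
```

>>> drive_tool(
  steps="0 0 0 0 1; 0 0 0 0 -1; 0 0 0 0 -1; 0 0 0 0 -1; 0 0 0 0 -1",
)

```text
time: 8.38
ee_pos: [0.4924, 0.1836, 0.0337]
orientation: [0.139, 3.136, 0.001]
contact_force: [-0.1, 0.3, -0.1]
gripper_width: 0.0391
finger_force: 0.0
```

>>> drive_tool(
  steps="0 0 0 0 -1; 0 0 0 0 -1; 0 0 0 0 -1; 0 0 0 0 -1",
)

```text
time: 8.72
ee_pos: [0.4918, 0.1836, 0.0331]
orientation: [0.138, 3.137, 0.001]
contact_force: [-0.3, -0.8, 5.9]
gripper_width: 0.013
finger_force: 59.4
```

>>> drive_tool(
  steps="0 0 0 0 -0.2; 0 0 0 0 -0.2; 0 0 0 0 -0.2; 0 0 0.006 0 -0.2; 0 0 0 0 -0.2",
)

```text
time: 9.13
ee_pos: [0.4907, 0.1832, 0.0251]
orientation: [-0.138, -3.137, 0.001]
contact_force: [-1.0, -1.4, -0.6]
gripper_width: 0.034
finger_force: 0.0
```

>>> drive_tool(
  steps="0 0 0 0 -1; 0 0 0 0 -1; 0 0 0 0 -1; 0 0 0 0 -1; 0 0 0 0 -1",
)

```text
time: 9.55
ee_pos: [0.4912, 0.1833, 0.0261]
orientation: [-0.138, -3.138, 0.0]
contact_force: [-0.9, -0.3, -1.8]
gripper_width: 0.0127
finger_force: 58.4
```

>>> drive_tool(
  steps="0 0 0 0 -1; 0 0 0 0 -1",
)

```text
time: 9.72
ee_pos: [0.4913, 0.1833, 0.0262]
orientation: [-0.138, -3.138, 0.0]
contact_force: [-0.3, -0.8, -1.3]
gripper_width: 0.0131
finger_force: 58.4
```

```bash
python3 - <<'E'
from h import *
print(env.read_state()["ee_pos"],np.degrees(psi()[0]))
e=plan((.491,.18,.19),175,5,-1);plan((.488,-.177,.19),172.3,12,-1,e)
E
```

```text
[0.49126364 0.18333604 0.02618772] 174.96797890409164
-0.0000 -0.0007 -0.0328 -0.0001 -1; -0.0000 -0.0007 -0.0328 -0.0001 -1; -0.0000 -0.0007 -0.0328 -0.0001 -1; -0.0000 -0.0007 -0.0328 -0.0001 -1; -0.0000 -0.0007 -0.0328 -0.0001 -1
-0.0023 -0.0297 -0.0000 0.0039 -1; -0.0025 -0.0296 -0.0000 0.0039 -1; -0.0026 -0.0296 -0.0000 0.0039 -1; -0.0027 -0.0296 -0.0000 0.0039 -1; -0.0028 -0.0296 -0.0000 0.0039 -1
-0.0029 -0.0296 -0.0000 0.0039 -1; -0.0030 -0.0296 -0.0000 0.0039 -1; -0.0032 -0.0296 -0.0000 0.0039 -1; -0.0033 -0.0296 -0.0000 0.0039 -1; -0.0034 -0.0296 -0.0000 0.0039 -1
-0.0035 -0.0295 -0.0000 0.0039 -1; -0.0036 -0.0295 -0.0000 0.0039 -1
```

>>> drive_tool(
  steps="0 0 -0.02 0 -1; 0 0 -0.036 0 -1; 0 0 -0.036 0 -1; 0 0 -0.036 0 -1; 0 0 -0.036 0 -1",
)

```text
time: 10.13
ee_pos: [0.4909, 0.1833, 0.1919]
orientation: [-0.138, -3.138, 0.0]
contact_force: [1.3, 0.1, -1.5]
gripper_width: 0.013
finger_force: 58.6
```

>>> drive_tool(
  steps="-0.002 -0.03 0 0.004 -1; -0.003 -0.03 0 0.004 -1; -0.003 -0.03 0 0.004 -1; -0.003 -0.03 0 0.004 -1; -0.003 -0.03 0 0.004 -1",
)

```text
time: 10.55
ee_pos: [0.4907, 0.0315, 0.1904]
orientation: [0.169, 3.137, 0.0]
contact_force: [0.4, 1.1, -1.8]
gripper_width: 0.013
finger_force: 58.8
```

>>> drive_tool(
  steps="-0.003 -0.03 0 0.004 -1; -0.003 -0.03 0 0.004 -1; -0.003 -0.03 0 0.004 -1; -0.003 -0.03 0 0.004 -1; -0.003 -0.03 0 0.004 -1",
)

```text
time: 10.97
ee_pos: [0.4882, -0.1195, 0.1904]
orientation: [0.201, 3.135, -0.0]
contact_force: [-0.0, 1.4, -1.7]
gripper_width: 0.0129
finger_force: 58.8
```

>>> drive_tool(
  steps="-0.003 -0.03 0 0.004 -1; -0.003 -0.025 0 0.003 -1; 0 0 0 0 -1; 0 0 0 0 -1",
)

```text
time: 11.3
ee_pos: [0.4871, -0.1744, 0.19]
orientation: [-0.216, -3.134, -0.001]
contact_force: [-0.5, 0.3, -2.4]
gripper_width: 0.0131
finger_force: 59.0
```

```bash
python3 - <<'E'
from h import *
s=shot("side","s3");t=shot("top","t3");st=env.read_state()
p=np.array(st["ee_pos"]);print(p,np.degrees(psi()[0]),psi()[1],st["finger_force"],st["contact_force"])
g=lambda a,k:np.clip(255*(a/255.)**k,0,255).astype(np.uint8)
o=np.array([240,70]);c=g(cv2.resize(s[o[1]:o[1]+75,o[0]:o[0]+75],(600,600),interpolation=cv2.INTER_CUBIC),.5)
cv2.imwrite("pics/c4.png",c);print(proj("side",p),(proj("side",p)-o)*8+4)
E
```

```text
[ 0.48718038 -0.17290031  0.19016133] 172.274287138215 [[-9.90922886e-01  1.34431077e-01 -3.46759612e-04]
 [ 1.34430888e-01  9.90922835e-01  5.20355188e-04]
 [ 4.13563927e-04  4.69016662e-04 -9.99999804e-01]] 58.969568610191345 [ 0.46715786 -0.49374016 -0.84729156]
[[278.9668908  109.64016856]] [[315.73512637 321.1213485 ]]
```

View pics/c4.png

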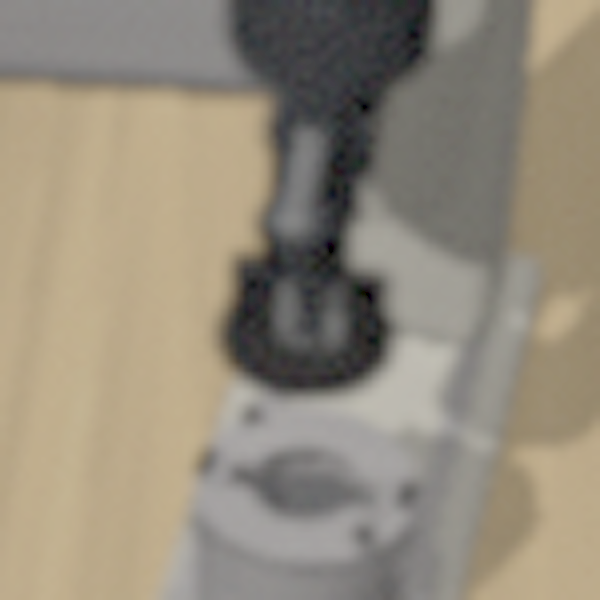

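The crop shows the lid held level above the cup: flange extremes at x≈225 and 388 (row ≈328), with the ribs below at (208,462) and (408,495). Next I'll compute its offset from the cup.

```bash
python3 - <<'E'
from h import *
s=cv2.imread("pics/s3.png");o=np.array([240,70])
up=cv2.resize(s[70:145,240:315],(600,600),interpolation=cv2.INTER_CUBIC)
m=(up.max(2)<65);m[:300]=0;m[420:]=0;m[:,:210]=0;m[:,410:]=0
p=np.argwhere(m)
for r in range(300,400,10):
    x=np.where(m[r])[0]; print(r,x.min() if len(x) else None,x.max() if len(x) else None)
S=lambda u:[240+(u[0]+.5)/8-.5,70+(u[1]+.5)/8-.5]
print(plane("side",[S((306.5,328))],.183),plane("side",[S((208,462)),S((408,495)),S((252,415)),S((364,535))],.107).mean(0), plane("side",[S((208,462)),S((408,495)),S((252,415)),S((364,535))],.107))
E
```

```text
300 232 387
310 228 388
320 223 393
330 221 396
340 221 391
350 224 388
360 228 386
370 236 378
380 250 366
390 267 346
[[ 0.49055661 -0.17674472  0.183     ]] [ 0.48711165 -0.17494225  0.107     ] [[ 0.52830331 -0.1791539   0.107     ]
 [ 0.44549953 -0.16804282  0.107     ]
 [ 0.51268629 -0.20972152  0.107     ]
 [ 0.46195748 -0.14285077  0.107     ]]
```

>>> drive_tool(
  steps="0.002 -0.003 0.015 0 -1; 0 0 0.02 0 -1; 0 0 0.01 0 -1; 0 0 0 0 -1",
)

```text
time: 11.73
ee_pos: [0.4836, -0.1745, 0.1429]
orientation: [-0.209, -3.131, -0.002]
contact_force: [-1.0, 0.3, -1.8]
gripper_width: 0.0131
finger_force: 59.0
```

>>> drive_tool(
  steps="0 0 0.005 0 -1; 0 0 0.005 0 -1; 0 0 0.005 0 -1; 0 0 0 0 -1",
)

```text
time: 12.07
ee_pos: [0.4848, -0.1758, 0.1297]
orientation: [-0.211, -3.134, -0.0]
contact_force: [0.1, 0.1, -0.9]
gripper_width: 0.013
finger_force: 59.0
```

>>> drive_tool(
  steps="0 0 0.003 0 -1; 0 0 0.003 0 -1; 0 0 0.003 0 -1; 0 0 0 0 -1",
)

```text
time: 12.4
ee_pos: [0.4847, -0.176, 0.1207]
orientation: [-0.212, -3.134, -0.0]
contact_force: [-0.1, -0.4, -0.3]
gripper_width: 0.0131
finger_force: 59.0
```

>>> drive_tool(
  steps="0 0 0.003 0 -1; 0 0 0.003 0 -1; 0 0 0.002 0 -1; 0 0 0 0 -1",
)

```text
time: 12.73
ee_pos: [0.4852, -0.1762, 0.115]
orientation: [0.212, 3.133, -0.001]
contact_force: [-4.6, 1.3, 10.3]
gripper_width: 0.0132
finger_force: 60.6
```

>>> drive_tool(
  steps="0.001 0 0 0 -1; 0 0 0 0 -1; 0 0 0 0 -1",
)

```text
time: 12.98
ee_pos: [0.4852, -0.1762, 0.115]
orientation: [0.211, 3.131, -0.001]
contact_force: [-0.3, 0.3, 8.7]
gripper_width: 0.0129
finger_force: 60.3
```

>>> drive_tool(
  steps="0 0.0002 0 0.05 -1; 0 0.0003 0 0.08 -1; 0 0.0003 0 0.08 -1; 0 0.0003 0 0.08 -1; 0 0 0 0 -1",
)

```text
time: 13.4
ee_pos: [0.4851, -0.1755, 0.115]
orientation: [0.667, 3.067, -0.002]
contact_force: [-1.5, 0.1, 9.2]
gripper_width: 0.0128
finger_force: 60.5
```

>>> drive_tool(
  steps="0 0.0003 0 0.09 -1; 0 0.0003 0 0.09 -1; 0 0.0003 0 0.09 -1; 0 0.0003 0 0.09 -1; 0 0 0 0 -1",
)

```text
time: 13.82
ee_pos: [0.4858, -0.1745, 0.115]
orientation: [1.206, 2.897, -0.001]
contact_force: [-1.3, -1.7, 8.6]
gripper_width: 0.0129
finger_force: 60.4
```

>>> drive_tool(
  steps="0 0.0003 0 0.08 -1; 0 0.0002 0 0.06 -1; 0 0 0 0 -1; 0 0 0 0 -1",
)

```text
time: 14.15
ee_pos: [0.4861, -0.1742, 0.115]
orientation: [1.401, 2.808, -0.001]
contact_force: [-1.5, -1.4, 7.5]
gripper_width: 0.0132
finger_force: 60.5
```

```bash
python3 - <<'E'
from h import *
s=shot("side","s4");t=shot("top","t4");st=env.read_state()
p=np.array(st["ee_pos"]);print(p,np.degrees(psi()[0]),st["finger_force"],st["contact_force"],st["wrist_torque"],st["q"])
g=lambda a,k:np.clip(255*(a/255.)**k,0,255).astype(np.uint8)
cv2.imwrite("pics/c5.png",g(cv2.resize(s[85:145,245:305],(600,600),interpolation=cv2.INTER_CUBIC),.45))
E
```

```text
[ 0.48611837 -0.1741831   0.11502556] 126.98922404653274 60.47962546348572 [-1.46178045 -0.91591205  7.65646039] [-0.029998    0.46414004 -0.02921397] [-3.43626574e-01  1.32777198e-01 -2.87702407e-01  1.14699786e+00
 -7.61524536e-04  5.81582848e-01]
```

View pics/c5.png

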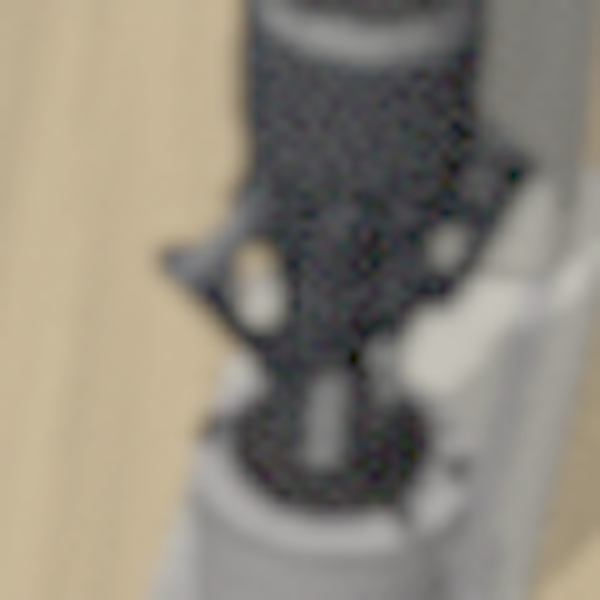

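The side crop shows the lid's flange lying flat on the rim. The bar points at the near pip at (405,505), and the ribs at (210,430) and (460,465) are where they were, so the carriage is still at its stop. The turn is about 45°, gripped at 60 N, so I'm handing in.

```bash
python3 -c "
from plant import env
print(env.close_job())"
```

```text
the job is handed in; nothing more can be done
None
```

I handed in the job with the carriage pulled to its stop and the lid fully down in the cup, turned about 45° clockwise onto the pips and still gripped at about 60 N; the hand-in returned no verdict.

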